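# Jack up the fossil slab and hold it

## Robot

A 6-joint arm with a two-finger parallel gripper is mounted at the origin on the work surface. World frame = base frame: x ahead of the robot, y to its left, z up, the work surface at z = 0. Lengths are in m, angles in degrees, forces in N, time in s.
With the tool pointing down it reaches from about 0.35 to 0.95 m from the base axis. Payload 17.4 kg.
Tool frame: the origin (TCP) lies at the centre of the arm's flange, where the gripper is bolted on; the fingertips stand 186 mm ahead of it and the grasp point (between the pads) lies 167 mm ahead of it; y points along the fingers, x is the direction in which the jaws open and shut, and the axes are right-handed (so a half turn about y gives the same grasp; the last joint's range is limited). The gripper opens to 93 mm and grips with 3 to 60 N. Pads are 15 mm wide; open, the fingers measure 128 mm over their backs; the gripper's body (75 mm by 188 mm) begins 65 mm behind the grasp point.
Start: joints at [-71.78, 6.646, 82.598, -0, 90.757, -2.166], TCP at [0.235, -0.633, 0.405] pointing down, gripper open.
Joint ranges: [-162.19, 162.19], [-47.58, 125.68], [4.15, 143.07], [-65.23, 245.23], [0.69, 171.88], [-170.13, 170.13]. Speed limits (degrees/s): [108.29, 108.29, 127.2, 180, 180, 180].

## Interface

Orientations are given as a 3x3 rotation matrix whose columns are the frame's x, y, z axes.
In Python, from station import ctrl gives the robot as it stands.
- The arm moves only by the tool send_rows, never from a script. Its argument "deltas" is a list of rows, each an object with "delta_pos": the shift along the tool's x, y, z in m, a list of three; "turn": the turn, a rotation vector about the tool's x, y, z in rad, a list of three; "claw": the closure, from 0 (fully open) to 1 (shut). A call has 1 to 12 rows; each row shifts and turns the pose as measured when the row begins, along the tool's axes as they then stand; what a row does not reach is not made up. A row lasts 1/8 s, in which the tool goes at most 62.5 mm and 10.7 degrees, less where a joint would pass 70% of its speed; a pose out of reach is approached as far as the arm can. A call is refused whole if a number of a shift passes 0.0625 or a number of a turn 0.188, either way. A call with a gripper value outside its range is refused whole. The fingers move at their own pace and stop on an object; the grip force is fixed at half the most. Time passes only in rows, so rows that do not move let the fingers close. It gives the time, the measured TCP pose, the force and the opening at its end, in the units of the state.
- ctrl.get_obs(): the state, without advancing time (a new reading comes with each control period).
- ctrl.snapshot(name): name is "scene" or "top"; returns the picture (400x640x3 uint8, red, green, blue); there is no depth.
- ctrl.camera_model(name): a dict with "K" (3x3 intrinsics, pixels), "extrinsics" (4x4, takes a point from world to camera coordinates). Camera axes: x right, y up, looking along -z (the intrinsics and any distortion apply to the point x, -y, -z); pixel columns grow to the right and rows downward; lengths in m; the calibration is good to about 2 mm. A picture is of the moment at which its call begins. camera_model takes no time and is no camera call.
- ctrl.close_job(): hands the job in, once; it reports no verdict.
Trained networks look in the newest picture that a camera, given by its name, has taken for a name from the list of things; names that differ only in an ending like _2 or _b are one class to them, and where a whole thing is asked for, a point or a joint stands for the part that bears it (a point fixed in the world has none). Each returns a list of dicts, best first, with "score" (0 to 1); they miss things now and then, are a little off and sometimes report something else, mostly with a low value. They report only what shows in the picture. A call takes as long as a camera call. They do not tell look-alikes from the thing itself.
- ctrl.silhouettes(camera, query): "region" (400x640 bool, what is visible of it) and "extent" ([left, top, right, bottom] in pixels, round what is visible of it).
- ctrl.pinpoint(camera, query): "point" ([column, row] in pixels: a listed point, or the origin of a listed thing).
The state is a dict: "time_s": time; "q": joint angles; "qd": joint speeds; "joint_efforts": joint torques, N m; "ee_pos": TCP position; "tool_rot": TCP orientation; "wrist_force": force on the tool from outside, world axes, zero at the start; "torque": the same for the moment, N m; "opening": opening from 0.0 (shut) to 1.0 (fully open).
Only numpy, scipy, OpenCV 4.12 (cv2) and the standard library are available. Lean on these libraries where they do the work, as an engineer would, in place of code of your own. Each camera call takes 0.05 s, during which the arm holds its last target. There are 200 camera calls.

## Task

In this teaching collection the hinged fossil slab has to be tipped up a little so that its underside can be inspected: stand the taller of the two saddle posts from the wooden rack upright in the bore of the small hand jack, fully home, then set the jack on the table so that the post's saddle is centred under the slab's marked lift point (the long tab with the round mark), with the handle still up. Give the handle one full trial stroke and let it come all the way back up so that the slab settles again, then push the handle fully down once more and finish while still holding it down, with the slab up and carried by the jack alone. Leave the short post and the other things on the bench where they are.

Things in the scene. Friction and masses are not known exactly. Their poses are not given: they have to be found in the camera images.
- tall_post_center (a point): Centre, half-way up, of the taller saddle post: a steel post 62 mm tall overall, a plain round shank 14 mm in diameter and 46 mm long (foot tapered over 5 mm) below a flat square saddle 28 x 28 mm and 16 mm thick, its sides along x and y (at the start parallel to the rack's sides). Its foot is 31 mm below this point, the middle of the saddle 23 mm above, its flat top 31 mm above. z is its axis, up. It starts upright in one of the rack's two holes (either one); 90 g.
- short_post: The other saddle post, 40 mm tall overall, same shank diameter and saddle, upright in the rack's other hole; too short to reach the lift point. Origin at its foot. A bystander.
- rack: Fixed light-wood block 150 (x) x 60 (y) x 30 (z) mm, origin at the centre of its underside. Two holes along its x axis, 80 mm apart (x = -40 and +40 mm), 16 mm square and 22 mm deep.
- jack: Loose hand jack, about 0.8 kg in all. Origin on its underside, straight below the bore. Its x axis points to the toe; the handle is at the -x end; z up. Steel base plate 70 mm wide (y) and 10 mm thick from x = -225 to +30 mm. Round ram in a collar of 45 mm diameter at x = 0; pump block 40 (x) x 44 (y) mm, 10 to 66 mm above the table, at x = -85 mm; handle pivot at x = -115, z = 52 mm. The handle passes over the rear of the base plate, so pressing it does not tip the jack.
- jack_grip (a point): Point inside the jack's pump block, on its centre line, 85 mm behind the bore (-x) and 45 mm above the jack's underside. The block is 44 mm wide along the jack's y axis, its sides are parallel, its top is 21 mm above this point: the place to grip the jack from above. The axes are the jack's.
- bore (a point): Centre of the mouth of the ram's blind bore: about 16 mm in diameter, 26 mm deep, axis z; 48 mm above the jack's underside when the handle is up. With the tall post fully home the saddle's top is 84 mm above the table (handle up).
- handle (a joint): Pump handle angle, rad: 0 = up (sprung; it returns by itself when let go), 0.5 = fully down (level), a hard stop. The ram rises 4.8 mm per 0.1 rad, 24 mm in all. Pressing on the pad takes about 3 N at the top and about 8 to 14 N fully down under load.
- handle_pad (a point): Centre of the top face of the flat rubber pad at the end of the handle, pad 46 mm long, 34 mm wide, 12 mm thick. It lies 105 mm from the pivot along the handle and 6 mm above the handle's centre line. At joint 0 the handle points to the jack's -x and 0.5 rad upward; it swings in the jack's x-z plane, so that fully down this point is at x = -220, z = 58 mm in the jack's frame. Axes: the jack's while the handle is up.
- lift_pad (a point): Marked lift point: lowest point of the dark round button (24 mm diameter dome) under the long aluminium tab in the middle of the tray's free edge; 94 mm above the table with the slab down. The tab is 42 mm wide, 10 mm thick (103 to 113 mm above the table), reaches 50 mm out of the tray and ends 24 mm beyond this point, and has a raised round mark on top. Two short square corner ears carry no mark. The space below is open for 75 mm inward from this point.
- cradle: Fixed steel cradle carrying the hinged aluminium tray (260 x 240 mm, 103 to 113 mm above the table) with the stone slab, up to about 165 mm high. Origin on the table below the tray's centre. The hinge runs along its x axis at y = +120 mm; the free edge with the lift point looks to its -y, lift point at x = 0, y = -146 mm.
- slab (a joint): Tilt of the tray with the slab, rad: 0 = down at rest, grows as the free edge is raised; 0.01 rad raises the lift point by 2.66 mm. Raising it takes about 10 N at the lift point.
- jar: Bystander: amber specimen jar, 68 mm diameter, 95 mm tall. Origin at the underside, as for all bystanders.
- vial_jar: Bystander: small glass jar, 48 mm diameter, 65 mm tall.
- shell: Bystander: tan coiled shell, about 84 mm wide, 66 mm tall.
- rock: Bystander: brown rock, about 85 x 65 x 60 mm.
- notebook: Bystander: closed field notebook, 110 x 160 x 18 mm.
- tape_reel: Bystander: small grey reel, 60 mm diameter, 18 mm high.
- brush: Bystander: wooden brush, 170 mm long, lying.
Not all that is in view belongs to the job. Leave any turquoise look-alike of the part that bears tall_post_center alone.

How it is judged:
By the outcome, as a careful person would: the job done as asked, in the order asked, and still so for the second after the job is handed in, while the arm keeps its last pose, push and grip.
It also fails if it takes over 67 s, if anything falls off the work surface, if the arm or the gripper's body presses on something with over 40 N, if the wrist force passes 120 N, or if a joint passes its speed limit or range.

## Working session

There is one attempt and no reset: what is moved stays moved. The work goes in short steps, Python scripts to look and compute and a tool call to move; the robot and the scene stay as the last step left them, time stands still between calls to the robot, and variables do not carry over. Pictures are saved under pics/ and viewed, about 8 in all and at most 12, crops included, and the job is handed in when it is done.

Besides the shell and the picture viewer there is one more tool, called after "Call:" in YAML: its name, and indented under it one key for each argument. send_rows: Moves the arm, as the interface text tells. Its arguments: {"type":"object","properties":{"deltas":{"type":"array"}},"required":["deltas"]}

```bash
ls; mkdir -p pics; python3 - <<'E'
from station import ctrl
import cv2,numpy as np
for n in("scene","top"):
    im=ctrl.snapshot(n); cv2.imwrite(f"pics/{n}0.png",im[:,:,::-1])
    c=ctrl.camera_model(n); print(n,{k:(np.round(v,4).tolist() if hasattr(v,'__len__') and not isinstance(v,str) else v) for k,v in c.items()})
    for q in("tall_post_center","short_post","rack","jack_grip","bore","handle_pad","lift_pad","cradle","jack"):
        print(n,q,[(np.round(d["point"],1).tolist(),round(float(d["score"]),2)) for d in ctrl.pinpoint(n,q)][:3])
print(ctrl.get_obs())
E
```

```text
pics
scene {'K': [[456.9488, 0.0, 313.4051], [0.0, 456.9488, 198.8509], [0.0, 0.0, 1.0]], 'extrinsics': [[0.6878, 0.7258, -0.0086, -0.3647], [-0.3729, 0.3635, 0.8537, 0.138], [0.6228, -0.5839, 0.5207, -1.6925], [0.0, 0.0, 0.0, 1.0]]}
scene tall_post_center [([170.9, 281.4], 0.77), ([174.3, 231.5], 0.71), ([152.1, 257.4], 0.59)]
scene short_post [([216.2, 270.5], 0.61)]
scene rack [([203.1, 263.3], 0.94), ([363.9, 179.4], 0.23)]
scene jack_grip [([278.1, 209.6], 0.74)]
scene bore [([304.1, 199.7], 0.62)]
scene handle_pad [([242.4, 201.0], 0.59)]
scene lift_pad [([363.0, 180.9], 0.74), ([346.0, 259.6], 0.56)]
scene cradle [([388.6, 190.0], 0.63)]
scene jack [([307.2, 216.2], 0.57)]
top {'K': [[422.747, 0.0, 321.7039], [0.0, 422.747, 201.3851], [0.0, 0.0, 1.0]], 'extrinsics': [[-0.0043, -0.9999, 0.0125, -0.0105], [0.9985, -0.0036, 0.055, -0.5566], [-0.055, 0.0127, 0.9984, -1.49], [0.0, 0.0, 0.0, 1.0]]}
top tall_post_center [([273.5, 189.1], 0.67), ([444.6, 212.7], 0.64), ([421.3, 228.3], 0.63)]
top short_post [([418.3, 208.9], 0.5)]
top rack [([417.2, 220.4], 0.9), ([318.6, 216.9], 0.57
[... 368 characters left out ...]
+01,  1.62799095e-03,
        9.07563538e+01, -2.16620747e+00]), 'qd': array([ 0.04328501, -0.02304666,  0.0321488 ,  0.08045908,  0.05278119,
        0.10903885]), 'joint_efforts': array([-5.00934228e-03, -7.21057177e+01, -6.22767735e+01,  7.75951613e-02,
        1.84023724e-02,  8.06129265e-05]), 'ee_pos': array([ 0.23511284, -0.63273054,  0.40477976]), 'tool_rot': array([[ 3.48330124e-01,  4.15351255e-05,  9.37371924e-01],
       [-9.37371923e-01, -3.53161493e-05,  3.48330125e-01],
       [ 4.75723023e-05, -9.99999999e-01,  2.66321818e-05]]), 'wrist_force': array([-1.29610977,  0.26317113, -0.10710069]), 'torque': array([0.058582  , 0.022429  , 0.06737933]), 'opening': 1.0016933603679925}
```

View images.

View pics/scene0.png

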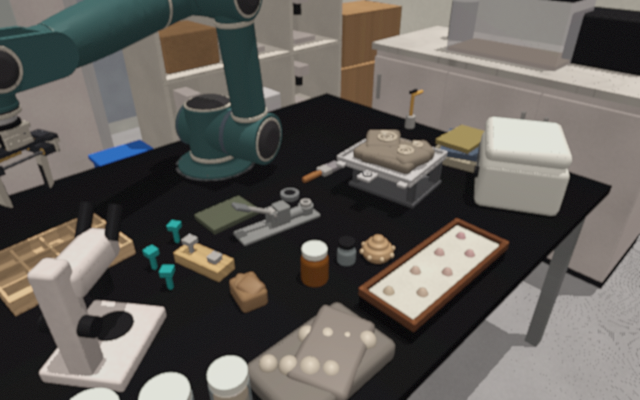

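View pics/top0.png

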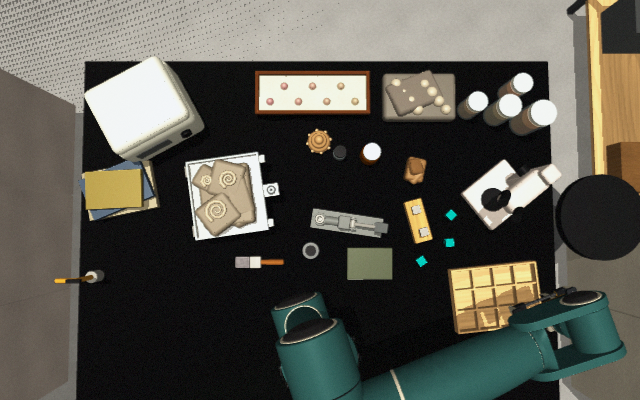

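```bash
cat > h.py <<'E'
import numpy as np,cv2
from station import ctrl
C={n:ctrl.camera_model(n) for n in("scene","top")}
def ray(n,uv):
    K=np.array(C[n]["K"]);E=np.array(C[n]["extrinsics"]);d=np.linalg.inv(K)@np.array([uv[0],uv[1],1.]);d=np.array([d[0],-d[1],-d[2]])
    R=E[:3,:3];return -R.T@E[:3,3],R.T@d
def atz(n,uv,z):
    o,d=ray(n,uv);return (o+d*(z-o[2])/d[2])[:2]
def proj(n,p):
    E=np.array(C[n]["extrinsics"]);q=E[:3,:3]@np.array(p)+E[:3,3];q=np.array([q[0],-q[1],-q[2]]);u=np.array(C[n]["K"])@q;return u[:2]/u[2]
def tri(a,b):
    A=np.zeros((3,3));v=np.zeros(3)
    for n,uv in(("scene",a),("top",b)):
        o,d=ray(n,uv);d=d/np.linalg.norm(d);P=np.eye(3)-np.outer(d,d);A+=P;v+=P@o
    return np.linalg.solve(A,v)
E
python3 - <<'E'
from h import *
g={"short?":(.049,None),"jack_grip":.045}
P={"jack_grip":((278.1,209.6),(341.8,221.4),.045),"bore":((304.1,199.7),(319.1,218),.048),"handle_pad":((242.4,201),(381.1,228.3),.108),"lift_pad":((363,180.9),(271.2,190.2),.094),"rack":((203.1,263.3),(417.2,220.4),0),"cradle":((388.6,190),(236.5,200.8),0),"jack":((307.2,216.2),(320.4,219.8),0)}
for k,(a,b,z) in P.items(): print(k,atz("scene",a,z).round(4),atz("top",b,z).round(4),tri(a,b).round(4))
s=cv2.imread("pics/scene0.png");t=cv2.imread("pics/top0.png")
a=cv2.resize(s[170:300,140:330],None,fx=4,fy=4,interpolation=cv2.INTER_CUBIC);cv2.imwrite("pics/c1.png",a)
a=cv2.resize(t[140:270,260:460],None,fx=4,fy=4,interpolation=cv2.INTER_CUBIC);cv2.imwrite("pics/c2.png",a)
E
```

```text
jack_grip [ 0.4728 -0.086 ] [ 0.4849 -0.082 ] [ 0.4814 -0.0859  0.049 ]
bore [0.4885 0.0018] [ 0.497 -0.003] [ 0.4962 -0.0037  0.0538]
handle_pad [ 0.4491 -0.1887] [ 0.4608 -0.2092] [ 0.4637 -0.2035  0.1211]
lift_pad [0.5881 0.1504] [0.5907 0.1586] [0.5881 0.1562 0.0922]
rack [ 0.4804 -0.3485] [ 0.4876 -0.3563] [ 0.4882 -0.3535  0.0076]
cradle [0.5791 0.2946] [0.5606 0.2929] [ 0.5666  0.2995 -0.0081]
jack [ 0.5067 -0.0034] [ 0.4912 -0.0079] [ 0.4959 -0.0029 -0.0055]
```

View pics/c1.png

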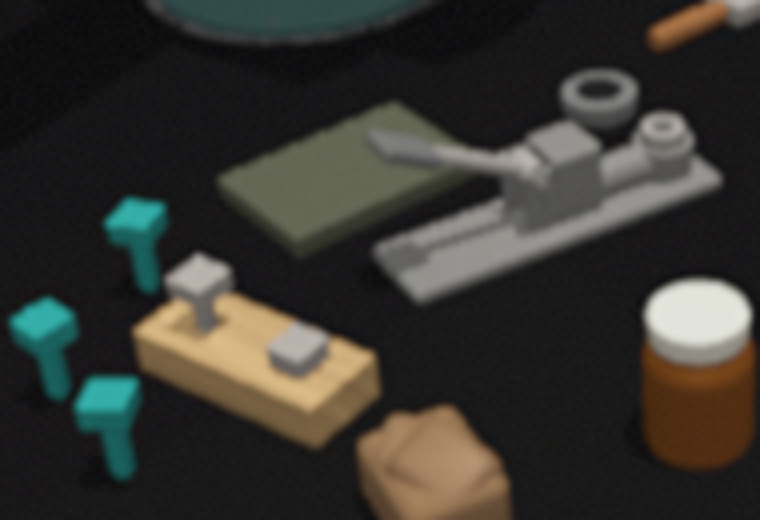

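View pics/c2.png

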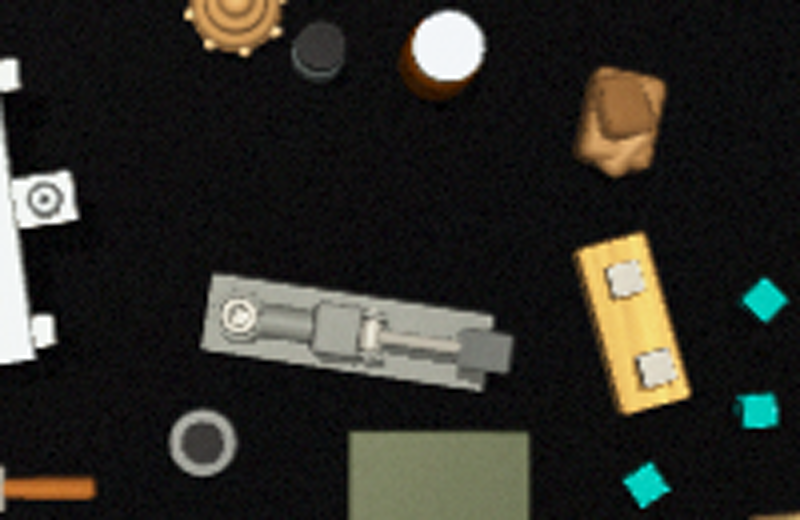

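```bash
python3 - <<'E'
from h import *
t=cv2.imread("pics/top0.png");f=8
hsv=cv2.cvtColor(t,cv2.COLOR_BGR2HSV).astype(float)
def rect(mask_img,thr,x0,y0,x1,y1,inv=False):
    a=cv2.resize(mask_img[y0:y1,x0:x1].astype(np.float32),None,fx=f,fy=f,interpolation=cv2.INTER_CUBIC)
    m=((a<thr) if inv else (a>thr)).astype(np.uint8)
    cs,_=cv2.findContours(m,cv2.RETR_EXTERNAL,cv2.CHAIN_APPROX_NONE);c=max(cs,key=cv2.contourArea)
    r=cv2.minAreaRect(c);M=cv2.moments(c);g=np.array([M["m10"]/M["m00"],M["m01"]/M["m00"]])
    cv=lambda p:((np.array(p)+.5)/f-.5+[x0,y0]).round(2)
    return cv(r[0]),cv(g),(np.array(r[1])/f).round(1),round(r[2],1)
S=hsv[:,:,1];V=hsv[:,:,2]
for nm,b in(("tallsad",(416,224,433,240)),("shortsad",(409,202,425,218))):
    r=rect(S,70,*b,inv=True);print(nm,r,[atz("top",r[0],z).round(4) for z in(.07,.048)])
r=rect(((hsv[:,:,0]>8)&(hsv[:,:,0]<35)&(V>90)).astype(float)*255,100,398,194,436,248);print("rack",r,atz("top",r[0],.03).round(4))
for nm,uv,z in(("bore",(319.6,218.9),.048),("mark",(270.6,189.4),.114),("grip",(344,222),.066)): print(nm,atz("top",uv,z).round(4))
print("tall scene",atz("scene",((200.5)/4-.5+140,272.5/4-.5+170),.07).round(4), "bore scene",atz("scene",(662.5/4-.5+140,126.5/4-.5+170),.048).round(4))
for b in("jar","brush","shell","vial_jar","tape_reel","notebook","rock","short_post"):
    p=ctrl.pinpoint("top",b);print(b,[(np.round(d["point"],1).tolist(),round(float(d["score"]),2),atz("top",d["point"],0).round(3).tolist()) for d in p][:1])
E
```

```text
tallsad (array([423.7 , 231.41]), array([423.67, 231.42]), array([8.3, 8.5]), 72.9) [array([ 0.4492, -0.3612]), array([ 0.4488, -0.3668])]
shortsad (array([415.96, 209.18]), array([416. , 209.2]), array([8.1, 8.3]), 73.7) [array([ 0.5255, -0.3359]), array([ 0.5263, -0.3411])]
rack (array([417.96, 220.37]), array([418.04, 220.39]), array([44.4, 19.2]), 74.1) [ 0.4875 -0.3518]
bore [ 0.4938 -0.0047]
mark [0.5917 0.1585]
grip [ 0.4826 -0.0883]
tall scene [ 0.4479 -0.3572] bore scene [ 0.4966 -0.0015]
jar [([370.2, 158.9], 0.75, [0.711, -0.189])]
brush [([261.9, 258.2], 0.72, [0.355, 0.201])]
shell [([319.4, 141.3], 0.88, [0.776, -0.005])]
vial_jar [([335.0, 156.4], 0.64, [0.72, -0.062])]
tape_reel [([308.4, 246.6], 0.55, [0.396, 0.035])]
notebook [([365.5, 263.7], 0.67, [0.334, -0.168])]
rock [([414.0, 173.0], 0.6, [0.659, -0.348])]
short_post [([418.3, 208.9], 0.5, [0.529, -0.361])]
```

```bash
cat >> h.py <<'E'
from scipy.spatial.transform import Rotation as Ro
def plan(x,y,z,yaw=None,n=None,vmax=.055):
    o=ctrl.get_obs();p=np.array(o["ee_pos"]);R=np.array(o["tool_rot"]);t=np.array([x,y,z])
    if yaw is None:
        yaw=np.degrees(np.arctan2(R[1,0],R[0,0]))
    c,s=np.cos(np.radians(yaw)),np.sin(np.radians(yaw))
    T=np.array([[c,0,-s],[s,0,c],[0,-1,0]])
    w=Ro.from_matrix(R.T@T).as_rotvec();d=t-p
    if n is None: n=int(max(np.ceil(np.linalg.norm(d)/vmax),np.ceil(np.linalg.norm(w)/.18),1))
    print("t",round(o["time_s"],2),"pos",p.round(4),"yaw",round(np.degrees(np.arctan2(R[1,0],R[0,0])),2),"F",np.round(o["wrist_force"],1),"op",round(o["opening"],3),"n",n)
    st=Ro.from_rotvec(w/n)
    for i in range(n):
        print((R.T@d/n).round(4).tolist(),(w/n).round(4).tolist());R=R@st.as_matrix()
E
python3 -c "
from h import *
plan(.449,-.3605,.30,-75.3)"
```

```text
t 1.4 pos [ 0.2351 -0.6327  0.4047] yaw -69.62 F [ 0.1  0.1 -0.3] op 1.001 n 7
[-0.0258, 0.015, 0.0422] [0.0, 0.0142, -0.0]
[-0.0264, 0.015, 0.0418] [0.0, 0.0142, -0.0]
[-0.027, 0.015, 0.0414] [0.0, 0.0142, -0.0]
[-0.0276, 0.015, 0.0411] [0.0, 0.0142, -0.0]
[-0.0282, 0.015, 0.0407] [0.0, 0.0142, -0.0]
[-0.0287, 0.015, 0.0403] [0.0, 0.0142, -0.0]
[-0.0293, 0.015, 0.0398] [0.0, 0.0142, -0.0]
```

Call:
send_rows:
  deltas:
    - {"delta_pos": [-0.026,0.015,0.042],"turn": [0,0.014,0],"claw": 0.4}
    - {"delta_pos": [-0.026,0.015,0.042],"turn": [0,0.014,0],"claw": 0.4}
    - {"delta_pos": [-0.027,0.015,0.041],"turn": [0,0.014,0],"claw": 0.4}
    - {"delta_pos": [-0.028,0.015,0.041],"turn": [0,0.014,0],"claw": 0.4}
    - {"delta_pos": [-0.028,0.015,0.041],"turn": [0,0.014,0],"claw": 0.4}
    - {"delta_pos": [-0.029,0.015,0.04],"turn": [0,0.014,0],"claw": 0.4}
    - {"delta_pos": [-0.029,0.015,0.04],"turn": [0,0.014,0],"claw": 0.4}
    - {"delta_pos": [0,0,0],"turn": [0,0,0],"claw": 0.4}

```text
time_s: 2.4
ee_pos: [0.4544, -0.3526, 0.2966]
tool_rot: [[0.25, 0.001, 0.968], [-0.968, -0.002, 0.25], [0.002, -1.0, 0.0]]
wrist_force: [0.1, 0.1, -0.7]
opening: 0.599
```

```bash
python3 -c "
from h import *
plan(.449,-.3605,.229,-75.3)"
```

```text
t 2.4 pos [ 0.4544 -0.3526  0.2966] yaw -75.52 F [ 0.1  0.1 -0.7] op 0.599 n 2
[0.0031, 0.0338, -0.0036] [-0.0002, -0.0019, 0.0009]
[0.0031, 0.0338, -0.0036] [-0.0002, -0.0019, 0.0009]
```

Call:
send_rows:
  deltas:
    - {"delta_pos": [0.006,0.01,-0.007],"turn": [0,0,0],"claw": 0.4}
    - {"delta_pos": [0,0.02,0],"turn": [0,0,0],"claw": 0.4}
    - {"delta_pos": [0,0.02,0],"turn": [0,0,0],"claw": 0.4}
    - {"delta_pos": [0,0.012,0],"turn": [0,0,0],"claw": 0.4}
    - {"delta_pos": [0,0,0],"turn": [0,0,0],"claw": 0.4}

```text
time_s: 3.02
ee_pos: [0.4468, -0.3633, 0.2297]
tool_rot: [[0.247, -0.0, 0.969], [-0.969, -0.001, 0.247], [0.001, -1.0, -0.001]]
wrist_force: [-0.6, -0.8, 0.6]
opening: 0.599
```

```bash
python3 -c "
from h import *
plan(.449,-.3605,.229,-75.3)
im=ctrl.snapshot('scene');cv2.imwrite('pics/g1.png',cv2.resize(im[180:300,140:300,::-1],None,fx=4,fy=4,interpolation=2))"
```

```text
t 3.02 pos [ 0.4468 -0.3633  0.2297] yaw -75.69 F [-0.6 -0.8  0.6] op 0.599 n 1
[-0.0021, 0.0007, 0.0028] [0.0005, -0.0068, 0.0014]
```

View pics/g1.png

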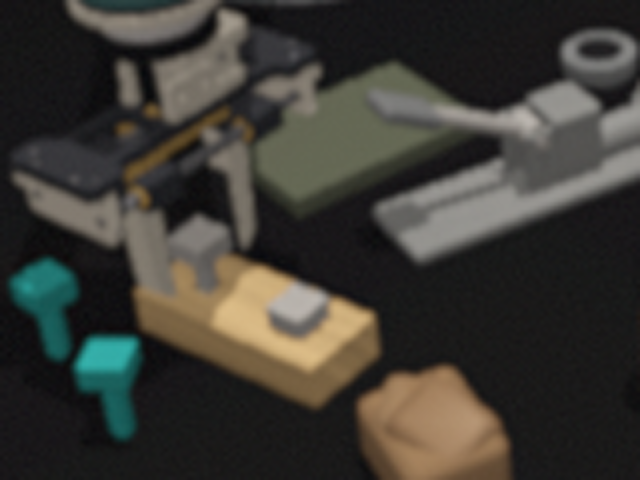

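Call:
send_rows:
  deltas:
    - {"delta_pos": [-0.002,0.001,0.003],"turn": [0,-0.007,0],"claw": 0.4}
    - {"delta_pos": [0,0,0],"turn": [0,0,0],"claw": 0.7}
    - {"delta_pos": [0,0,0],"turn": [0,0,0],"claw": 1}
    - {"delta_pos": [0,0,0],"turn": [0,0,0],"claw": 1}
    - {"delta_pos": [0,0,0],"turn": [0,0,0],"claw": 1}

```text
time_s: 3.7
ee_pos: [0.4501, -0.3606, 0.2313]
tool_rot: [[0.255, 0.003, 0.967], [-0.967, -0.004, 0.255], [0.004, -1.0, 0.002]]
wrist_force: [1.0, 0.0, -0.9]
opening: 0.301
```

```bash
python3 -c "
from h import *
plan(.449,-.3605,.229,-75.3)
o=ctrl.get_obs();print(o['torque'])"
```

```text
t 3.7 pos [ 0.4501 -0.3606  0.2313] yaw -75.23 F [ 1.   0.  -0.9] op 0.301 n 1
[-0.0003, 0.0023, -0.001] [-0.0016, 0.0012, 0.0044]
[-0.00489628  0.04929246  0.06024824]
```

Call:
send_rows:
  deltas:
    - {"delta_pos": [0,0,0],"turn": [0,0,0],"claw": 0.4}
    - {"delta_pos": [0,0,0],"turn": [0,-0.1745,0],"claw": 0.4}
    - {"delta_pos": [0,0,0],"turn": [0,-0.1745,0],"claw": 0.4}
    - {"delta_pos": [0,0,0],"turn": [0,-0.1745,0],"claw": 0.4}
    - {"delta_pos": [0,0,0],"turn": [0,-0.1745,0],"claw": 0.4}
    - {"delta_pos": [0,0,0],"turn": [0,-0.1745,0],"claw": 0.4}
    - {"delta_pos": [0,0,0],"turn": [0,-0.1745,0],"claw": 0.4}
    - {"delta_pos": [0,0,0],"turn": [0,-0.1745,0],"claw": 0.4}
    - {"delta_pos": [0,0,0],"turn": [0,-0.1745,0],"claw": 0.4}
    - {"delta_pos": [0,0,0],"turn": [0,-0.12,0],"claw": 0.4}
    - {"delta_pos": [0,0,0],"turn": [0,0,0],"claw": 0.4}

```text
time_s: 5.08
ee_pos: [0.45, -0.3608, 0.2315]
tool_rot: [[0.969, 0.003, -0.249], [0.249, -0.004, 0.969], [0.002, -1.0, -0.005]]
wrist_force: [-0.7, -0.1, -0.4]
opening: 0.605
```

```bash
python3 -c "
from h import *
plan(.4501,-.3606,.230,14.7)"
```

```text
t 5.08 pos [ 0.45   -0.3608  0.2315] yaw 14.4 F [-0.7 -0.1 -0.4] op 0.605 n 1
[0.0002, 0.0015, 0.0001] [0.0047, -0.0052, 0.0017]
```

Call:
send_rows:
  deltas:
    - {"delta_pos": [0,0.001,0],"turn": [0.005,-0.005,0.002],"claw": 0.4}
    - {"delta_pos": [0,0,0],"turn": [0,0,0],"claw": 0.7}
    - {"delta_pos": [0,0,0],"turn": [0,0,0],"claw": 1}
    - {"delta_pos": [0,0,0],"turn": [0,0,0],"claw": 1}
    - {"delta_pos": [0,0,0],"turn": [0,0,0],"claw": 1}

```text
time_s: 5.7
ee_pos: [0.45, -0.3608, 0.2303]
tool_rot: [[0.969, -0.001, -0.248], [0.248, 0.001, 0.969], [-0.0, -1.0, 0.001]]
wrist_force: [-0.0, 0.2, -0.5]
opening: 0.296
```

```bash
python3 -c "
from h import *
plan(.4501,-.3606,.340,14.7,n=5)"
```

```text
t 5.7 pos [ 0.45   -0.3608  0.2303] yaw 14.33 F [-0.   0.2 -0.5] op 0.296 n 5
[0.0, -0.0219, 0.0] [-0.0001, -0.0013, -0.0001]
[0.0, -0.0219, 0.0] [-0.0001, -0.0013, -0.0001]
[0.0, -0.0219, 0.0] [-0.0001, -0.0013, -0.0001]
[0.0, -0.0219, 0.0] [-0.0001, -0.0013, -0.0001]
[0.0, -0.0219, 0.0] [-0.0001, -0.0013, -0.0001]
```

Call:
send_rows:
  deltas:
    - {"delta_pos": [0,-0.015,0],"turn": [0,0,0],"claw": 1}
    - {"delta_pos": [0,-0.022,0],"turn": [0,0,0],"claw": 1}
    - {"delta_pos": [0,-0.025,0],"turn": [0,0,0],"claw": 1}
    - {"delta_pos": [0,-0.025,0],"turn": [0,0,0],"claw": 1}
    - {"delta_pos": [0,-0.02,0],"turn": [0,0,0],"claw": 1}

```text
time_s: 6.32
ee_pos: [0.4497, -0.3606, 0.3432]
tool_rot: [[0.969, -0.001, -0.247], [0.247, 0.001, 0.969], [-0.001, -1.0, 0.001]]
wrist_force: [0.4, -0.4, -0.4]
opening: 0.3
```

```bash
python3 - <<'E'
from h import *
t=cv2.imread("pics/top0.png");x0,y0,x1,y1=305,200,392,245;f=8
a=cv2.resize(t[y0:y1,x0:x1],None,fx=f,fy=f,interpolation=cv2.INTER_CUBIC);g=cv2.cvtColor(a,cv2.COLOR_BGR2GRAY)
m=(g>60).astype(np.uint8);c=max(cv2.findContours(m,0,1)[0],key=cv2.contourArea)[:,0,:]
# plate corners -> world at z=.01; fit model plate edges (long sides near bore & toe)
W=np.array([atz("top",(p+.5)/f-.5+[x0,y0],.01) for p in c])
from scipy.optimize import least_squares
def res(v):
    x,y,h=v;cx,sx=np.cos(h),np.sin(h);d=W-[x,y];u=d[:,0]*cx+d[:,1]*sx;w=-d[:,0]*sx+d[:,1]*cx
    q=np.stack([np.maximum(u-.03,-.225-u),np.abs(w)-.035],1);s=np.where((q<0).all(1),q.max(1),np.linalg.norm(np.maximum(q,0),axis=1))
    return s[u>-.19]
r=least_squares(res,[.495,-.003,np.radians(82.4)],loss="soft_l1",f_scale=.001);print(r.x[:2].round(4),np.degrees(r.x[2]).round(2),np.abs(r.fun).mean())
for n in("scene","top"):
    ctrl.snapshot(n)
    for q in("bore","jack_grip","lift_pad"):
        print(n,q,[(np.round(d["point"],1).tolist(),round(float(d["score"]),2),atz(n,d["point"],{"bore":.048,"jack_grip":.045,"lift_pad":.094}[q]).round(4)) for d in ctrl.pinpoint(n,q)][:1])
plan(.4955,-.0035,.34,-7.6)
cv2.imwrite("pics/j.png",a[:, :560])
E
```

```text
Traceback (most recent call last):
ValueError: could not broadcast input array from shape (1123,) into shape (1117,)
```

```bash
cat > fit.py <<'E'
from h import *
from scipy.optimize import least_squares
def jackfit(t,box,guess,thr=60,f=8):
    x0,y0,x1,y1=box
    a=cv2.resize(t[y0:y1,x0:x1],None,fx=f,fy=f,interpolation=cv2.INTER_CUBIC);g=cv2.cvtColor(a,cv2.COLOR_BGR2GRAY)
    c=max(cv2.findContours((g>thr).astype(np.uint8),0,1)[0],key=cv2.contourArea)[:,0,:]
    W=np.array([atz("top",(p+.5)/f-.5+[x0,y0],.01) for p in c])
    loc=lambda v:np.stack([(W-v[:2])@[np.cos(v[2]),np.sin(v[2])],(W-v[:2])@[-np.sin(v[2]),np.cos(v[2])]],1)
    l=loc(guess);W=W[l[:,0]>-.19]
    def res(v):
        q0=loc(v);q=np.stack([np.maximum(q0[:,0]-.03,-.225-q0[:,0]),np.abs(q0[:,1])-.035],1)
        return np.where((q<0).all(1),q.max(1),np.linalg.norm(np.maximum(q,0),axis=1))
    r=least_squares(res,guess,loss="soft_l1",f_scale=.001)
    return r.x,np.abs(r.fun).mean(),a
E
python3 - <<'E'
from fit import *
v,e,a=jackfit(cv2.imread("pics/top0.png"),(305,200,392,245),[.495,-.003,np.radians(82.4)])
print(v[:2].round(4),np.degrees(v[2]).round(2),e)
for n in("scene","top"):
    ctrl.snapshot(n)
    for q in("bore","jack_grip","lift_pad"):
        print(n,q,[(np.round(d["point"],1).tolist(),round(float(d["score"]),2),atz(n,d["point"],{"bore":.048,"jack_grip":.045,"lift_pad":.094}[q]).round(4)) for d in ctrl.pinpoint(n,q)][:1])
plan(.4955,-.0035,.34,-7.6)
a=a[80:280,40:200];cv2.imwrite("pics/j.png",cv2.resize(a,None,fx=3,fy=3))
E
```

```text
[ 0.4959 -0.004 ] 81.24 0.0003318874290140749
scene bore [([201.7, 263.4], 0.55, array([ 0.5336, -0.378 ]))]
scene jack_grip [([279.2, 209.9], 0.63, array([ 0.4762, -0.0847]))]
scene lift_pad [([365.5, 178.4], 0.64, array([0.5831, 0.1675]))]
top bore [([317.1, 218.4], 0.42, array([0.4956, 0.004 ]))]
top jack_grip [([344.1, 221.4], 0.84, array([ 0.4848, -0.09  ]))]
top lift_pad [([268.6, 189.3], 0.8, array([0.5937, 0.1674]))]
t 6.72 pos [ 0.4497 -0.3606  0.3399] yaw 14.31 F [-0.8 -0.4 -1.2] op 0.3 n 7
[0.0189, 0.0001, 0.0478] [-0.0005, 0.0546, -0.0005]
[0.0163, 0.0001, 0.0488] [-0.0005, 0.0546, -0.0005]
[0.0136, 0.0001, 0.0496] [-0.0005, 0.0546, -0.0005]
[0.0109, 0.0001, 0.0503] [-0.0005, 0.0546, -0.0005]
[0.0081, 0.0001, 0.0508] [-0.0005, 0.0546, -0.0005]
[0.0053, 0.0, 0.0511] [-0.0005, 0.0546, -0.0005]
[0.0025, 0.0, 0.0514] [-0.0005, 0.0546, -0.0005]
```

View pics/j.png

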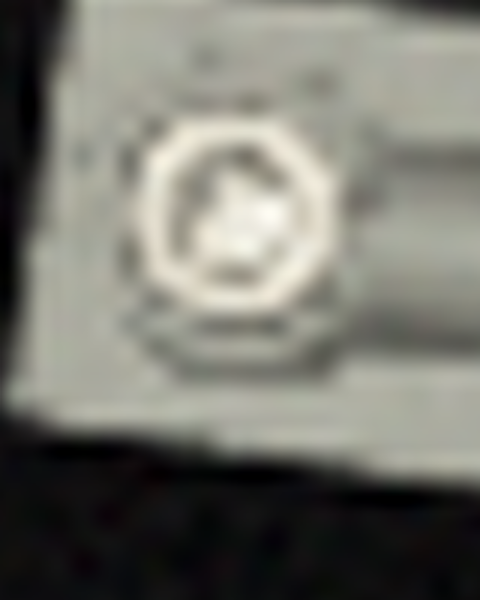

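Call:
send_rows:
  deltas:
    - {"delta_pos": [0.01,-0.03,0.03],"turn": [0,0.05,0],"claw": 1}
    - {"delta_pos": [0.016,-0.01,0.045],"turn": [0,0.055,0],"claw": 1}
    - {"delta_pos": [0.014,0,0.047],"turn": [0,0.055,0],"claw": 1}
    - {"delta_pos": [0.011,0,0.048],"turn": [0,0.055,0],"claw": 1}
    - {"delta_pos": [0.008,0,0.048],"turn": [0,0.055,0],"claw": 1}
    - {"delta_pos": [0.006,0,0.048],"turn": [0,0.055,0],"claw": 1}
    - {"delta_pos": [0.003,0,0.048],"turn": [0,0.055,0],"claw": 1}
    - {"delta_pos": [0,0.01,0.02],"turn": [0,0,0],"claw": 1}
    - {"delta_pos": [0,0,0],"turn": [0,0,0],"claw": 1}

```text
time_s: 7.85
ee_pos: [0.4976, -0.0112, 0.3662]
tool_rot: [[0.99, -0.011, 0.144], [-0.144, 0.007, 0.99], [-0.012, -1.0, 0.005]]
wrist_force: [-0.0, 0.3, -1.1]
opening: 0.295
```

```bash
python3 -c "
from h import *
plan(.4962,-.0038,.285,-8,n=3)"
```

```text
t 7.85 pos [ 0.4976 -0.0112  0.3662] yaw -8.28 F [-0.   0.3 -1.1] op 0.295 n 3
[-0.0005, 0.0271, 0.0022] [-0.0018, -0.0016, -0.0039]
[-0.0006, 0.0271, 0.0023] [-0.0018, -0.0016, -0.0039]
[-0.0007, 0.0271, 0.0023] [-0.0018, -0.0016, -0.0039]
```

Call:
send_rows:
  deltas:
    - {"delta_pos": [-0.002,0.02,0.007],"turn": [-0.0055,0,-0.0115],"claw": 1}
    - {"delta_pos": [0,0.03,0],"turn": [0,0,0],"claw": 1}
    - {"delta_pos": [0,0.025,0],"turn": [0,0,0],"claw": 1}
    - {"delta_pos": [0,0,0],"turn": [0,0,0],"claw": 1}

```text
time_s: 8.35
ee_pos: [0.4963, -0.0064, 0.2896]
tool_rot: [[0.989, -0.0, 0.145], [-0.145, -0.001, 0.989], [-0.0, -1.0, -0.001]]
wrist_force: [0.2, 0.5, 0.1]
opening: 0.299
```

```bash
python3 -c "
from h import *
plan(.4962,-.0038,.275,-8,n=1)
im=ctrl.snapshot('scene');a=im[120:220,240:370,::-1];cv2.imwrite('pics/b1.png',cv2.resize(a,None,fx=5,fy=5,interpolation=2))"
```

```text
t 8.35 pos [ 0.4963 -0.0064  0.2896] yaw -8.34 F [0.2 0.5 0.1] op 0.299 n 1
[-0.0005, 0.0146, 0.0026] [0.0013, -0.006, -0.0002]
```

View pics/b1.png

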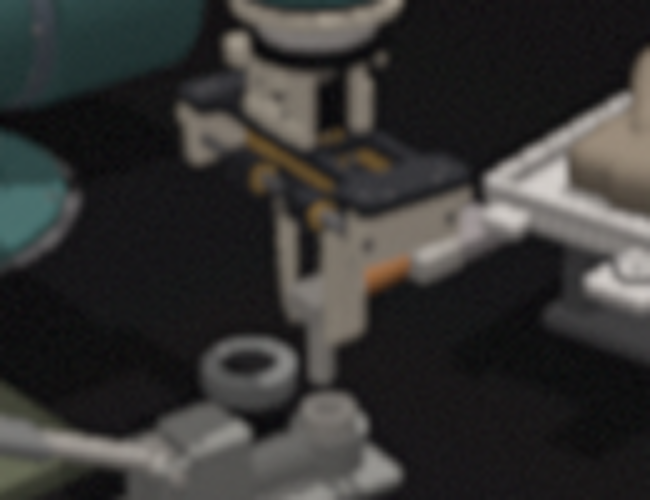

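```bash
python3 - <<'E'
from h import *
print(proj("scene",(.4963,-.0064,.0673)),proj("scene",(.4962,-.0038,.048)))
im=ctrl.snapshot('scene');a=im[185:215,290:320,::-1]
cv2.imwrite('pics/b2.png',cv2.resize(a,None,fx=18,fy=18,interpolation=2))
E
```

```text
[303.69911662 196.11686911] [304.45112492 201.36045312]
```

View pics/b2.png

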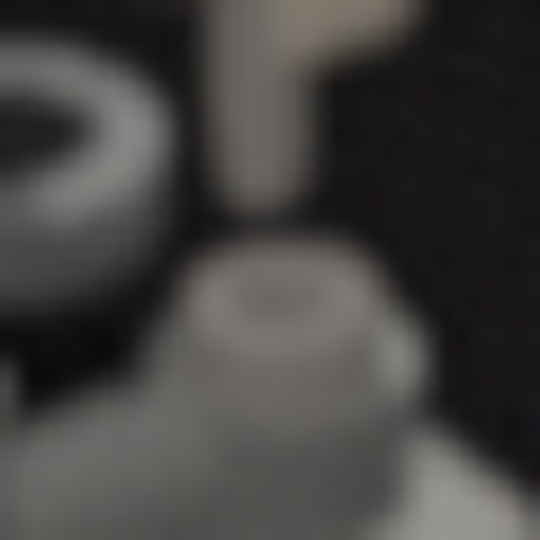

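Call:
send_rows:
  deltas:
    - {"delta_pos": [0,0.007,0.0035],"turn": [0,0,0],"claw": 1}
    - {"delta_pos": [0,0.006,0],"turn": [0,0,0],"claw": 1}
    - {"delta_pos": [0,0,0],"turn": [0,0,0],"claw": 1}

```text
time_s: 8.82
ee_pos: [0.4978, -0.0029, 0.2803]
tool_rot: [[0.989, 0.006, 0.145], [-0.145, -0.002, 0.989], [0.006, -1.0, -0.001]]
wrist_force: [-0.4, -0.4, -0.1]
opening: 0.296
```

```bash
python3 -c "
from h import *
plan(.4967,-.0032,.2443,n=1)"
```

```text
t 8.82 pos [ 0.4978 -0.0029  0.2803] yaw -8.36 F [-0.4 -0.4 -0.1] op 0.296 n 1
[-0.0013, 0.036, -0.0004] [0.0007, -0.0, 0.006]
```

Call:
send_rows:
  deltas:
    - {"delta_pos": [-0.0013,0,0],"turn": [0,0,0.006],"claw": 1}
    - {"delta_pos": [0,0,0],"turn": [0,0,0],"claw": 1}

```text
time_s: 9.07
ee_pos: [0.4965, -0.0027, 0.2807]
tool_rot: [[0.989, -0.0, 0.145], [-0.145, -0.001, 0.989], [-0.0, -1.0, -0.001]]
wrist_force: [-0.4, -0.5, -0.6]
opening: 0.299
```

```bash
python3 -c "
from h import *
plan(.4967,-.0032,.2443,n=1)"
```

```text
t 9.07 pos [ 0.4965 -0.0027  0.2807] yaw -8.35 F [-0.4 -0.5 -0.6] op 0.299 n 1
[0.0003, 0.0364, -0.0004] [0.0007, 0.0, -0.0001]
```

Call:
send_rows:
  deltas:
    - {"delta_pos": [0,0.005,-0.0004],"turn": [0,0,0],"claw": 1}
    - {"delta_pos": [0,0.005,0],"turn": [0,0,0],"claw": 1}
    - {"delta_pos": [0,0.005,0],"turn": [0,0,0],"claw": 1}
    - {"delta_pos": [0,0,0],"turn": [0,0,0],"claw": 1}

```text
time_s: 9.57
ee_pos: [0.4963, -0.0031, 0.2644]
tool_rot: [[0.989, -0.0, 0.145], [-0.145, -0.001, 0.989], [-0.0, -1.0, -0.001]]
wrist_force: [1.0, -0.4, -0.9]
opening: 0.296
```

Call:
send_rows:
  deltas:
    - {"delta_pos": [0,0.005,0],"turn": [0,0,0],"claw": 1}
    - {"delta_pos": [0,0.005,0],"turn": [0,0,0],"claw": 1}
    - {"delta_pos": [0,0.004,0],"turn": [0,0,0],"claw": 1}
    - {"delta_pos": [0,0.003,0],"turn": [0,0,0],"claw": 1}
    - {"delta_pos": [0,0,0],"turn": [0,0,0],"claw": 1}

```text
time_s: 10.2
ee_pos: [0.4964, -0.0031, 0.2462]
tool_rot: [[0.989, -0.001, 0.145], [-0.145, -0.001, 0.989], [-0.0, -1.0, -0.001]]
wrist_force: [-0.6, -0.5, -0.6]
opening: 0.301
```

Call:
send_rows:
  deltas:
    - {"delta_pos": [0,0.0015,0],"turn": [0,0,0],"claw": 1}
    - {"delta_pos": [0,0.002,0],"turn": [0,0,0],"claw": 1}
    - {"delta_pos": [0,0,0],"turn": [0,0,0],"claw": 1}

```text
time_s: 10.58
ee_pos: [0.4967, -0.0031, 0.2443]
tool_rot: [[0.989, 0.001, 0.145], [-0.145, -0.001, 0.989], [0.001, -1.0, -0.0]]
wrist_force: [-1.7, -0.5, -0.5]
opening: 0.297
```

Call:
send_rows:
  deltas:
    - {"delta_pos": [0,0.002,0],"turn": [0,0,0],"claw": 1}
    - {"delta_pos": [0,0.002,0],"turn": [0,0,0],"claw": 1}

```text
time_s: 10.82
ee_pos: [0.4971, -0.0031, 0.2434]
tool_rot: [[0.989, 0.003, 0.145], [-0.145, -0.0, 0.989], [0.003, -1.0, -0.0]]
wrist_force: [-10.4, 1.3, 25.0]
opening: 0.299
```

Call:
send_rows:
  deltas:
    - {"delta_pos": [0,0,0],"turn": [0,0,0],"claw": 0.6}
    - {"delta_pos": [0,0,0],"turn": [0,0,0],"claw": 0.3}
    - {"delta_pos": [0,-0.02,0],"turn": [0,0,0],"claw": 0}
    - {"delta_pos": [0,-0.03,0],"turn": [0,0,0],"claw": 0}
    - {"delta_pos": [0,-0.02,0],"turn": [0,0,0],"claw": 0}
    - {"delta_pos": [0,0,-0.03],"turn": [0,0,0],"claw": 0}
    - {"delta_pos": [0,0,-0.045],"turn": [0,0,0],"claw": 0}
    - {"delta_pos": [0,0,0],"turn": [0,0,0],"claw": 0}

```text
time_s: 11.82
ee_pos: [0.4858, -0.0788, 0.3231]
tool_rot: [[0.99, 0.008, 0.144], [-0.144, -0.001, 0.99], [0.008, -1.0, -0.0]]
wrist_force: [-0.3, 0.7, 0.5]
opening: 0.996
```

```bash
python3 - <<'E'
from fit import *
im=ctrl.snapshot("top");cv2.imwrite("pics/top1.png",im[:,:,::-1])
s=ctrl.snapshot("scene");cv2.imwrite("pics/s1.png",cv2.resize(s[150:260,170:380,::-1],None,fx=3.8,fy=3.8,interpolation=2))
plan(.4844,-.0872,.212,-8.3,n=4)
E
```

```text
t 11.93 pos [ 0.4861 -0.0771  0.3227] yaw -8.18 F [-0.   0.1  0.7] op 0.997 n 4
[-0.0003, 0.0277, -0.0026] [-0.0001, 0.0005, 0.002]
[-0.0002, 0.0277, -0.0026] [-0.0001, 0.0005, 0.002]
[-0.0002, 0.0277, -0.0026] [-0.0001, 0.0005, 0.002]
[-0.0001, 0.0277, -0.0026] [-0.0001, 0.0005, 0.002]
```

View pics/s1.png

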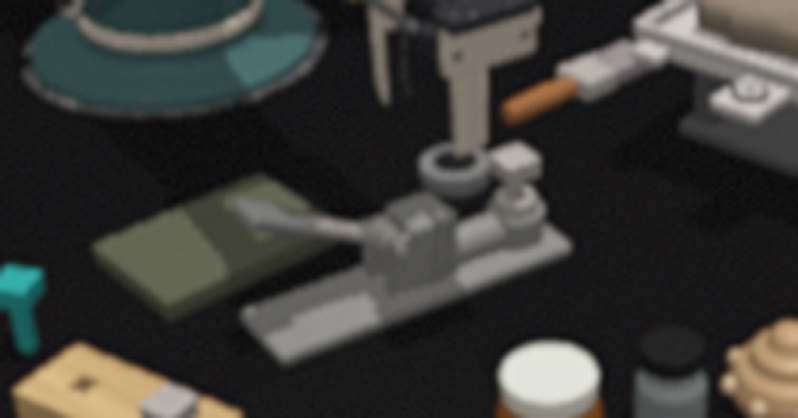

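Call:
send_rows:
  deltas:
    - {"delta_pos": [0,0.025,-0.01],"turn": [0,0,0.008],"claw": 0}
    - {"delta_pos": [0,0.028,0],"turn": [0,0,0],"claw": 0}
    - {"delta_pos": [0,0.028,0],"turn": [0,0,0],"claw": 0}
    - {"delta_pos": [0,0.022,0],"turn": [0,0,0],"claw": 0}
    - {"delta_pos": [0,0,0],"turn": [0,0,0],"claw": 0}

```text
time_s: 12.55
ee_pos: [0.4837, -0.0852, 0.2113]
tool_rot: [[0.99, -0.005, 0.138], [-0.138, 0.002, 0.99], [-0.006, -1.0, 0.001]]
wrist_force: [0.0, -1.0, -0.2]
opening: 1.001
```

```bash
python3 - <<'E'
from h import *
plan(.4844,-.0872,.212,-8.3,n=1)
E
```

```text
t 12.55 pos [ 0.4837 -0.0852  0.2113] yaw -7.92 F [ 0.  -1.  -0.2] op 1.001 n 1
[0.0009, -0.0007, -0.0019] [-0.0009, 0.0066, -0.0055]
```

Call:
send_rows:
  deltas:
    - {"delta_pos": [0.001,0,-0.002],"turn": [0,0.006,-0.0055],"claw": 0}
    - {"delta_pos": [0,0,0],"turn": [0,0,0],"claw": 0.5}
    - {"delta_pos": [0,0,0],"turn": [0,0,0],"claw": 1}
    - {"delta_pos": [0,0,0],"turn": [0,0,0],"claw": 1}
    - {"delta_pos": [0,0,0],"turn": [0,0,0],"claw": 1}

```text
time_s: 13.18
ee_pos: [0.4851, -0.0873, 0.2134]
tool_rot: [[0.99, 0.003, 0.143], [-0.143, 0.0, 0.99], [0.003, -1.0, 0.001]]
wrist_force: [-1.1, 0.2, 0.5]
opening: 0.618
```

```bash
python3 - <<'E'
from h import *
plan(.4844,-.0872,.212,-8.3,n=1)
o=ctrl.get_obs();R=o["tool_rot"];print(R.round(4),R.T@(np.array([.4967,-.0031,0])-np.r_[o["ee_pos"][:2],0]))
# lift mark refine: ring on tab in top0, use moment of dark ring via Hough-free: print network on both
t=cv2.imread("pics/top0.png");cv2.imwrite("pics/m.png",cv2.resize(t[150:230,230:290],None,fx=9,fy=7.5 and 9,interpolation=2)[:600])
E
```

```text
t 13.18 pos [ 0.4851 -0.0873  0.2134] yaw -8.24 F [-1.1  0.2  0.5] op 0.618 n 1
[-0.0007, 0.0014, -0.0] [-0.0006, 0.001, 0.0031]
[[ 9.897e-01  3.100e-03  1.433e-01]
 [-1.433e-01  2.000e-04  9.897e-01]
 [ 3.100e-03 -1.000e+00  6.000e-04]] [-5.38846204e-04  5.01147275e-05  8.49702525e-02]
```

View pics/m.png

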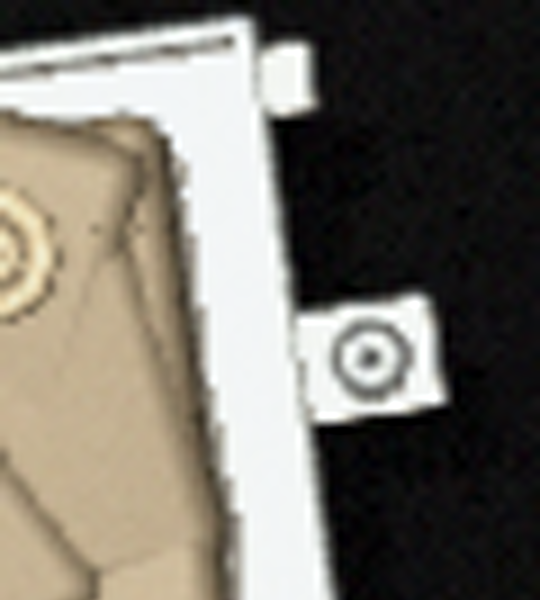

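Call:
send_rows:
  deltas:
    - {"delta_pos": [0,0,0],"turn": [0,0,0],"claw": 1}
    - {"delta_pos": [0,0,0],"turn": [0,0,0],"claw": 1}
    - {"delta_pos": [0,0,0],"turn": [0,0,0],"claw": 1}

```text
time_s: 13.55
ee_pos: [0.4847, -0.0873, 0.2134]
tool_rot: [[0.99, 0.002, 0.144], [-0.144, 0.0, 0.99], [0.002, -1.0, 0.001]]
wrist_force: [-0.1, 0.1, 1.0]
opening: 0.476
```

```bash
python3 - <<'E'
from h import *
L=atz("top",(270.78,189.22),.114)+[.0008,.0004];print("lift",L)
h=np.radians(97.3);u=np.array([np.cos(h),np.sin(h)]);T=L-.085*u;print(T, T-.05*u)
plan(*(T-.06*u),.216,7.3)
o=ctrl.get_obs();R=o["tool_rot"];print(R.T@(np.array([.4967,-.0031,0])-np.r_[o["ee_pos"][:2],0]))
# tri check of mark in scene
s=cv2.imread("pics/scene0.png");print(proj("scene",(*L,.114)))
E
```

```text
lift [0.59309514 0.15827654]
[0.60389563 0.07396551] [0.61024886 0.02437079]
t 13.55 pos [ 0.4847 -0.0873  0.2134] yaw -8.26 F [-0.1  0.1  1. ] op 0.476 n 3
[0.037, -0.0008, 0.0396] [-0.0002, -0.0905, 0.0006]
[0.0404, -0.0008, 0.0361] [-0.0002, -0.0905, 0.0006]
[0.0435, -0.0008, 0.0323] [-0.0002, -0.0905, 0.0006]
[-2.59278151e-04  5.84840350e-05  8.49998570e-02]
[366.35284313 174.69909321]
```

Call:
send_rows:
  deltas:
    - {"delta_pos": [0,-0.004,0],"turn": [0,0,0],"claw": 1}
    - {"delta_pos": [0.012,-0.001,0.012],"turn": [0,-0.03,0],"claw": 1}
    - {"delta_pos": [0.018,0,0.018],"turn": [0,-0.04,0],"claw": 1}
    - {"delta_pos": [0.021,0,0.018],"turn": [0,-0.04,0],"claw": 1}
    - {"delta_pos": [0.021,0,0.018],"turn": [0,-0.04,0],"claw": 1}
    - {"delta_pos": [0.021,0,0.018],"turn": [0,-0.04,0],"claw": 1}
    - {"delta_pos": [0.018,0,0.015],"turn": [0,-0.04,0],"claw": 1}
    - {"delta_pos": [0.007,0,0.006],"turn": [0,-0.02,0],"claw": 1}
    - {"delta_pos": [0,0,0],"turn": [0,0,0],"claw": 1}

```text
time_s: 14.68
ee_pos: [0.6117, 0.0201, 0.2135]
tool_rot: [[0.993, -0.004, -0.12], [0.12, 0.001, 0.993], [-0.003, -1.0, 0.002]]
wrist_force: [0.2, 1.7, -3.2]
opening: 0.472
```

```bash
python3 - <<'E'
from h import *
plan(.6039,.0740,.218,7.3,n=5)
im=ctrl.snapshot("scene");cv2.imwrite("pics/s2.png",cv2.resize(im[120:260,230:420,::-1],None,fx=4,fy=4,interpolation=2))
E
```

```text
t 14.68 pos [0.6117 0.0201 0.2135] yaw 6.9 F [ 0.2  1.7 -3.2] op 0.472 n 5
[-0.0003, -0.0009, 0.0109] [-0.0003, -0.0014, -0.0007]
[-0.0002, -0.0009, 0.0109] [-0.0003, -0.0014, -0.0007]
[-0.0002, -0.0009, 0.0109] [-0.0003, -0.0014, -0.0007]
[-0.0002, -0.0009, 0.0109] [-0.0003, -0.0014, -0.0007]
[-0.0002, -0.0009, 0.0109] [-0.0003, -0.0014, -0.0007]
```

View pics/s2.png

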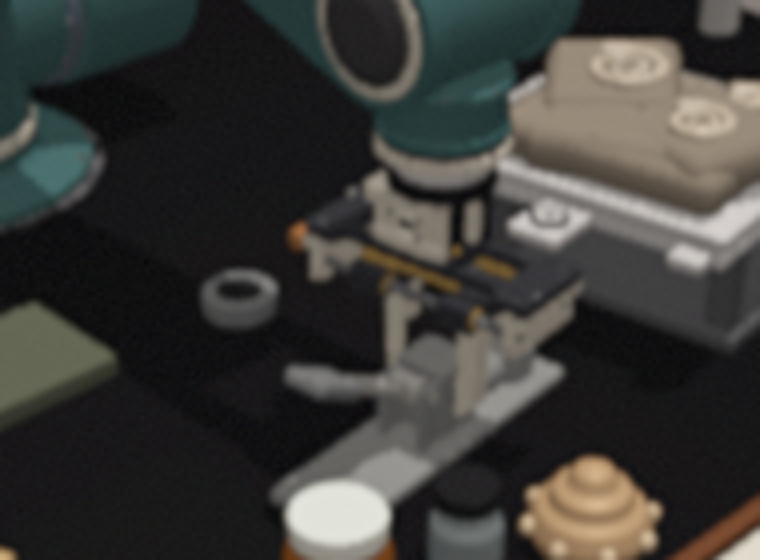

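Call:
send_rows:
  deltas:
    - {"delta_pos": [-0.0005,-0.002,0.01],"turn": [0,-0.007,0],"claw": 1}
    - {"delta_pos": [0,-0.001,0.013],"turn": [0,0,0],"claw": 1}
    - {"delta_pos": [0,-0.001,0.013],"turn": [0,0,0],"claw": 1}
    - {"delta_pos": [0,-0.001,0.012],"turn": [0,0,0],"claw": 1}
    - {"delta_pos": [0,0,0.004],"turn": [0,0,0],"claw": 1}
    - {"delta_pos": [0,0,0],"turn": [0,0,0],"claw": 1}

```text
time_s: 15.48
ee_pos: [0.6024, 0.0745, 0.2183]
tool_rot: [[0.992, -0.006, -0.126], [0.126, 0.001, 0.992], [-0.005, -1.0, 0.002]]
wrist_force: [0.6, -0.3, -10.6]
opening: 0.469
```

```bash
python3 - <<'E'
from h import *
plan(.6039,.0740,.2134,7.3,n=1)
im=ctrl.snapshot("top");cv2.imwrite("pics/top2.png",im[:,:,::-1])
for n in("scene","top"):
    if n=="scene":ctrl.snapshot(n)
    for q,z in(("tall_post_center",.053),("lift_pad",.094),("handle_pad",.108)):print(n,q,[(np.round(d["point"],1).tolist(),round(float(d["score"]),2),atz(n,d["point"],z).round(3).tolist()) for d in ctrl.pinpoint(n,q)][:5])
E
```

```text
t 15.47 pos [0.6024 0.0745 0.2183] yaw 7.22 F [  0.6  -0.3 -10.6] op 0.469 n 1
[0.0014, 0.0049, -0.0007] [-0.0019, -0.0014, -0.0054]
scene tall_post_center [([153.3, 259.7], 0.8, [0.444, -0.459]), ([172.7, 232.1], 0.71, [0.372, -0.367]), ([170.3, 278.4], 0.47, [0.536, -0.463])]
scene lift_pad [([363.2, 180.5], 0.65, [0.587, 0.153]), ([392.3, 190.3], 0.24, [0.684, 0.169])]
scene handle_pad [([324.4, 202.6], 0.69, [0.611, -0.034]), ([225.1, 215.4], 0.36, [0.476, -0.263])]
top tall_post_center [([446.3, 241.5], 0.49, [0.414, -0.444]), ([417.3, 259.6], 0.47, [0.352, -0.342]), ([368.4, 261.5], 0.21, [0.346, -0.172])]
top lift_pad [([271.4, 191.1], 0.57, [0.588, 0.158])]
top handle_pad [([332.7, 182.0], 0.66, [0.616, -0.049]), ([321.0, 141.8], 0.16, [0.752, -0.01])]
```

Call:
send_rows:
  deltas:
    - {"delta_pos": [0.0014,0.002,-0.0005],"turn": [-0.002,0,-0.0054],"claw": 1}
    - {"delta_pos": [0,0.002,0],"turn": [0,0,0],"claw": 1}
    - {"delta_pos": [0,0.001,0],"turn": [0,0,0],"claw": 1}
    - {"delta_pos": [0,0,0],"turn": [0,0,0],"claw": 1}

```text
time_s: 16.38
ee_pos: [0.6042, 0.0734, 0.2135]
tool_rot: [[0.992, 0.0, -0.124], [0.124, -0.0, 0.992], [0.0, -1.0, -0.0]]
wrist_force: [0.3, 0.0, -8.7]
opening: 0.472
```

```bash
python3 - <<'E'
from h import *
plan(.6039,.0740,.2134,7.3,n=1)
E
```

```text
t 16.38 pos [0.6042 0.0734 0.2135] yaw 7.15 F [ 0.3  0.  -8.7] op 0.472 n 1
[-0.0002, 0.0001, 0.0006] [0.0001, -0.0026, 0.0005]
```

Call:
send_rows:
  deltas:
    - {"delta_pos": [0,0.0015,0.0005],"turn": [0,0,0],"claw": 1}
    - {"delta_pos": [0,0.0005,0],"turn": [0,0,0],"claw": 1}

```text
time_s: 16.62
ee_pos: [0.6042, 0.0736, 0.2135]
tool_rot: [[0.992, 0.001, -0.125], [0.125, -0.001, 0.992], [0.001, -1.0, -0.001]]
wrist_force: [-1.2, 0.8, -7.1]
opening: 0.474
```

Call:
send_rows:
  deltas:
    - {"delta_pos": [0,0.002,0.0005],"turn": [0,0,0],"claw": 1}
    - {"delta_pos": [0,0.002,0],"turn": [0,0,0],"claw": 1}

```text
time_s: 16.88
ee_pos: [0.6043, 0.0737, 0.2134]
tool_rot: [[0.992, 0.001, -0.124], [0.124, -0.002, 0.992], [0.001, -1.0, -0.002]]
wrist_force: [-17.1, -0.6, 18.2]
opening: 0.471
```

Call:
send_rows:
  deltas:
    - {"delta_pos": [0,-0.0003,0],"turn": [0,0,0],"claw": 1}
    - {"delta_pos": [0,0,0],"turn": [0,0,0],"claw": 1}

```text
time_s: 17.12
ee_pos: [0.6042, 0.0738, 0.2137]
tool_rot: [[0.992, 0.002, -0.125], [0.125, -0.002, 0.992], [0.001, -1.0, -0.002]]
wrist_force: [-0.3, 0.3, -9.7]
opening: 0.471
```

```bash
python3 - <<'E'
from h import *
plan(.6039,.0740,.2134,7.3,n=1)
E
```

```text
t 17.12 pos [0.6042 0.0738 0.2137] yaw 7.15 F [-0.3  0.3 -9.7] op 0.471 n 1
[-0.0003, 0.0003, 0.0002] [0.002, -0.0026, 0.0013]
```

Call:
send_rows:
  deltas:
    - {"delta_pos": [0,0.0005,0],"turn": [0,0,0],"claw": 0.3}
    - {"delta_pos": [0,0,0],"turn": [0,0,0],"claw": 0.2}
    - {"delta_pos": [0,0,0],"turn": [0,0,0],"claw": 0.1}
    - {"delta_pos": [0,-0.03,0],"turn": [0,0,0],"claw": 0.1}
    - {"delta_pos": [0,-0.05,0],"turn": [0,0,0],"claw": 0.1}
    - {"delta_pos": [0,-0.05,-0.04],"turn": [0,0,0],"claw": 0.4}
    - {"delta_pos": [0,0,-0.05],"turn": [0,0,0],"claw": 0.7}
    - {"delta_pos": [0,0,-0.025],"turn": [0,0,0],"claw": 1}
    - {"delta_pos": [0,0,0],"turn": [0,0,0],"claw": 1}

```text
time_s: 18.25
ee_pos: [0.619, -0.0418, 0.3499]
tool_rot: [[0.992, 0.008, -0.126], [0.126, -0.003, 0.992], [0.008, -1.0, -0.003]]
wrist_force: [0.7, 0.3, -0.6]
opening: 0.518
```

```bash
python3 - <<'E'
from fit import *
b=np.array([.6042,.0738])+.085*np.array([np.cos(np.radians(97.15)),np.sin(np.radians(97.15))]);u=np.array([np.cos(np.radians(97.15)),np.sin(np.radians(97.15))]);print("bore",b,"pad up",b-.2043*u,"pad down",b-.220*u)
plan(*(b-.2043*u),.32,7.15)
s=ctrl.snapshot("scene");t=ctrl.snapshot("top");cv2.imwrite("pics/top3.png",t[:,:,::-1])
A=cv2.resize(s[140:240,270:400,::-1],None,fx=5,fy=5,interpolation=2);B=cv2.resize(t[150:245,240:370,::-1],None,fx=5,fy=5,interpolation=2)
A=cv2.resize(A,(520,300));B=cv2.resize(B,(520,300));cv2.imwrite("pics/v3.png",np.vstack([A,B]))
E
```

```text
bore [0.59362027 0.15813901] pad up [ 0.61904896 -0.04457229] pad down [ 0.6210031 -0.0601502]
t 18.25 pos [ 0.619  -0.0418  0.3499] yaw 7.22 F [ 0.7  0.3 -0.6] op 0.518 n 1
[-0.0005, 0.0299, -0.0026] [0.0035, 0.0013, 0.0076]
```

View pics/v3.png

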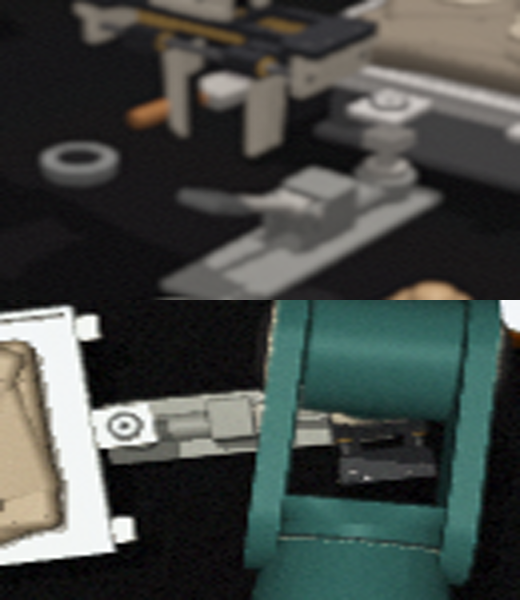

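Call:
send_rows:
  deltas:
    - {"delta_pos": [0,0.02,-0.0025],"turn": [0.0035,0,0.0076],"claw": 1}
    - {"delta_pos": [0,0.015,0],"turn": [0,0,0],"claw": 1}
    - {"delta_pos": [0,0,0],"turn": [0,0,0],"claw": 1}
    - {"delta_pos": [0,0,0],"turn": [0,0,0],"claw": 1}
    - {"delta_pos": [0,0,0],"turn": [0,0,0],"claw": 1}

```text
time_s: 18.98
ee_pos: [0.619, -0.0403, 0.3105]
tool_rot: [[0.991, -0.004, -0.13], [0.13, 0.001, 0.991], [-0.003, -1.0, 0.002]]
wrist_force: [0.0, 0.1, -0.9]
opening: 0.006
```

```bash
python3 - <<'E'
from h import *
plan(.6190,-.0446,.30,7.15,n=1)
E
```

```text
t 18.98 pos [ 0.619  -0.0403  0.3105] yaw 7.48 F [ 0.   0.1 -0.9] op 0.006 n 1
[-0.0005, 0.0104, -0.0043] [-0.0016, 0.0058, -0.0034]
```

Call:
send_rows:
  deltas:
    - {"delta_pos": [0,0.008,-0.005],"turn": [-0.0016,0.005,-0.0034],"claw": 1}
    - {"delta_pos": [0,0.007,-0.001],"turn": [0,0,0],"claw": 1}
    - {"delta_pos": [0,0.006,-0.002],"turn": [0,0,0],"claw": 1}
    - {"delta_pos": [0,0.006,-0.003],"turn": [0,0,0],"claw": 1}
    - {"delta_pos": [0,0.006,-0.002],"turn": [0,0,0],"claw": 1}
    - {"delta_pos": [0,0.006,-0.002],"turn": [0,0,0],"claw": 1}

```text
time_s: 19.73
ee_pos: [0.6213, -0.0564, 0.271]
tool_rot: [[0.992, 0.003, -0.125], [0.125, -0.001, 0.992], [0.003, -1.0, -0.001]]
wrist_force: [-2.7, 1.7, 9.0]
opening: 0.001
```

```bash
python3 - <<'E'
from h import *
plan(.6208,-.058,.2440,7.15,n=4)
E
```

```text
t 19.73 pos [ 0.6213 -0.0564  0.271 ] yaw 7.16 F [-2.7  1.7  9. ] op 0.001 n 4
[-0.0002, 0.0068, -0.0004] [0.0003, 0.0001, 0.0008]
[-0.0002, 0.0068, -0.0004] [0.0003, 0.0001, 0.0008]
[-0.0002, 0.0068, -0.0004] [0.0003, 0.0001, 0.0008]
[-0.0002, 0.0068, -0.0004] [0.0003, 0.0001, 0.0008]
```

Call:
send_rows:
  deltas:
    - {"delta_pos": [0,0.006,-0.001],"turn": [0,0,0],"claw": 1}
    - {"delta_pos": [0,0.006,-0.001],"turn": [0,0,0],"claw": 1}
    - {"delta_pos": [0,0.006,0],"turn": [0,0,0],"claw": 1}
    - {"delta_pos": [0,0.005,0],"turn": [0,0,0],"claw": 1}

```text
time_s: 20.23
ee_pos: [0.6217, -0.0601, 0.2487]
tool_rot: [[0.992, 0.004, -0.124], [0.124, -0.004, 0.992], [0.003, -1.0, -0.005]]
wrist_force: [-3.9, -2.3, 8.5]
opening: 0.001
```

Call:
send_rows:
  deltas:
    - {"delta_pos": [0,0.004,0],"turn": [0,0,0],"claw": 1}
    - {"delta_pos": [0,0.003,0],"turn": [0,0,0],"claw": 1}

```text
time_s: 20.48
ee_pos: [0.6218, -0.0605, 0.2431]
tool_rot: [[0.992, 0.004, -0.124], [0.124, -0.004, 0.992], [0.004, -1.0, -0.005]]
wrist_force: [-13.5, 2.9, 32.2]
opening: 0.003
```

```bash
python3 - <<'E'
from h import *
cv2.imwrite("pics/d1.png",ctrl.snapshot("scene")[:,:,::-1])
s0=cv2.imread("pics/v3.png")
def shift(a,b,x0,y0,x1,y1,m=12):
    T=a[y0:y1,x0:x1];r=cv2.matchTemplate(b[y0-m:y1+m,x0-m:x1+m],T,cv2.TM_CCOEFF_NORMED);_,v,_,l=cv2.minMaxLoc(r);return l[0]-m,l[1]-m,round(v,2)
a=cv2.imread("pics/scene0.png");b=cv2.imread("pics/d1.png")
print("tab",shift(a,b,355,165,380,182),"hinge side",shift(a,b,375,128,415,150))
plan(.619,-.045,.30,7.15)
E
```

```text
tab (0, -4, 0.96) hinge side (0, -1, 0.98)
t 20.52 pos [ 0.6218 -0.0605  0.2434] yaw 7.11 F [-12.2   2.   27.1] op 0.006 n 2
[-0.0003, -0.0283, 0.0077] [0.0025, -0.0003, 0.0019]
[-0.0004, -0.0283, 0.0078] [0.0025, -0.0003, 0.0019]
```

Call:
send_rows:
  deltas:
    - {"delta_pos": [0,-0.006,0],"turn": [0,0,0],"claw": 1}
    - {"delta_pos": [0,-0.01,0.001],"turn": [0,0,0],"claw": 1}
    - {"delta_pos": [0,-0.01,0.003],"turn": [0,0,0],"claw": 1}
    - {"delta_pos": [0,-0.012,0.004],"turn": [0,0,0],"claw": 1}
    - {"delta_pos": [0,-0.015,0.006],"turn": [0,0,0],"claw": 1}
    - {"delta_pos": [0,-0.015,0.002],"turn": [0,0,0],"claw": 1}
    - {"delta_pos": [0,-0.005,0],"turn": [0,0,0],"claw": 1}
    - {"delta_pos": [0,0,0],"turn": [0,0,0],"claw": 1}
    - {"delta_pos": [0,0,0],"turn": [0,0,0],"claw": 1}
    - {"delta_pos": [0,0,0],"turn": [0,0,0],"claw": 1}
    - {"delta_pos": [0,0,0],"turn": [0,0,0],"claw": 1}

```text
time_s: 21.9
ee_pos: [0.6192, -0.0437, 0.3181]
tool_rot: [[0.992, 0.002, -0.124], [0.124, -0.002, 0.992], [0.002, -1.0, -0.003]]
wrist_force: [0.4, -1.2, 0.6]
opening: 0.006
```

```bash
cat > sh.py <<'E'
from h import *
def shift(a,b,x0,y0,x1,y1,m=12):
    T=a[y0:y1,x0:x1];r=cv2.matchTemplate(b[y0-m:y1+m,x0-m:x1+m],T,cv2.TM_CCOEFF_NORMED);_,v,_,l=cv2.minMaxLoc(r);return l[0]-m,l[1]-m,round(v,2)
E
python3 - <<'E'
from sh import *
b=ctrl.snapshot("scene")[:,:,::-1].copy();cv2.imwrite("pics/u1.png",b);a=cv2.imread("pics/scene0.png")
print("tab",shift(a,b,355,165,380,182))
for q in("handle_pad","bore","jack_grip","tall_post_center"):print(q,[(np.round(d["point"],1).tolist(),round(float(d["score"]),2)) for d in ctrl.pinpoint("scene",q)][:4])
print("expected pad up",proj("scene",(.619,-.0446,.1076)),"post centre",proj("scene",(.5936,.1581,.053)))
plan(.619,-.045,.30,7.15,n=1)
E
```

```text
tab (0, 0, 0.9)
handle_pad [([324.8, 204.9], 0.67)]
bore [([368.2, 194.6], 0.54), ([344.5, 257.7], 0.16)]
jack_grip [([346.3, 203.9], 0.93)]
tall_post_center [([169.1, 279.2], 0.74), ([154.1, 255.6], 0.69), ([363.4, 191.6], 0.5), ([171.4, 232.5], 0.48)]
expected pad up [323.76032472 205.26640832] post centre [365.40211901 192.47747359]
t 22.15 pos [ 0.6193 -0.0436  0.3184] yaw 7.12 F [-0.4  0.7 -0.1] op 0.004 n 1
[-0.0005, 0.0184, -0.0013] [0.0027, -0.0006, 0.0026]
```

Call:
send_rows:
  deltas:
    - {"delta_pos": [0,0.012,-0.003],"turn": [0.0027,0,0.0026],"claw": 1}
    - {"delta_pos": [0,0.01,0],"turn": [0,0,0],"claw": 1}
    - {"delta_pos": [0,0.006,-0.002],"turn": [0,0,0],"claw": 1}
    - {"delta_pos": [0,0.006,-0.003],"turn": [0,0,0],"claw": 1}
    - {"delta_pos": [0,0.006,-0.003],"turn": [0,0,0],"claw": 1}
    - {"delta_pos": [0,0.006,-0.002],"turn": [0,0,0],"claw": 1}
    - {"delta_pos": [0,0.006,-0.001],"turn": [0,0,0],"claw": 1}
    - {"delta_pos": [0,0.006,-0.001],"turn": [0,0,0],"claw": 1}
    - {"delta_pos": [0,0.005,0],"turn": [0,0,0],"claw": 1}

```text
time_s: 23.28
ee_pos: [0.6214, -0.06, 0.2537]
tool_rot: [[0.992, 0.001, -0.124], [0.124, -0.0, 0.992], [0.001, -1.0, -0.001]]
wrist_force: [-4.1, -2.1, 9.9]
opening: 0.007
```

Call:
send_rows:
  deltas:
    - {"delta_pos": [0,0.006,0],"turn": [0,0,0],"claw": 1}
    - {"delta_pos": [0,0.004,0],"turn": [0,0,0],"claw": 1}
    - {"delta_pos": [0,0.002,0],"turn": [0,0,0],"claw": 1}

```text
time_s: 23.65
ee_pos: [0.6215, -0.0609, 0.2435]
tool_rot: [[0.992, 0.002, -0.123], [0.123, -0.002, 0.992], [0.002, -1.0, -0.002]]
wrist_force: [-11.2, 4.0, 24.7]
opening: 0.003
```

```bash
python3 - <<'E'
from sh import *
b=ctrl.snapshot("scene")[:,:,::-1].copy();a=cv2.imread("pics/scene0.png");d=cv2.imread("pics/d1.png")
print("tab",shift(a,b,355,165,380,182),"vs d1 tab",shift(d,b,345,155,390,215,8),"rack",shift(a,b,170,235,240,280))
for k in range(6): ctrl.snapshot("scene"); 
o=ctrl.get_obs();print(o["time_s"],o["ee_pos"].round(4),o["wrist_force"].round(1))
E
```

```text
tab (0, -4, 0.96) vs d1 tab (0, 0, 1.0) rack (0, 0, 0.91)
24.0 [ 0.6214 -0.0609  0.2438] [-8.8  3.2 19. ]
```

Call:
send_rows:
  deltas:
    - {"delta_pos": [0,0.0025,0],"turn": [0,0,0],"claw": 1}
    - {"delta_pos": [0,0.0025,0],"turn": [0,0,0],"claw": 1}

```text
time_s: 24.25
ee_pos: [0.6214, -0.061, 0.2431]
tool_rot: [[0.992, 0.003, -0.123], [0.123, -0.002, 0.992], [0.003, -1.0, -0.002]]
wrist_force: [-17.4, 4.0, 31.8]
opening: 0.008
```

```bash
python3 - <<'E'
from sh import *
for k in range(10):
    b=ctrl.snapshot("scene")
    if k%3==0: o=ctrl.get_obs();print(o["time_s"],o["ee_pos"].round(4),o["wrist_force"].round(1))
d=cv2.imread("pics/d1.png");print(shift(d,b[:,:,::-1].copy(),345,155,390,215,8))
if o["wrist_force"][2]>15 and o["wrist_force"][2]<38: print(ctrl.close_job())
E
```

```text
24.3 [ 0.6214 -0.0609  0.2432] [-16.7   4.   31.4]
24.45 [ 0.6214 -0.0609  0.2432] [-16.    3.   29.9]
24.6 [ 0.6214 -0.0609  0.2432] [-16.1   3.8  29.2]
24.75 [ 0.6214 -0.0609  0.2432] [-16.9   2.8  30.4]
(0, 0, 1.0)
the job is handed in; nothing more can be done
None
```

The job is handed in at about 25 s, with the handle held fully down and the slab up. The tall post is fully home in the jack's bore, and the jack stands under the marked lift point.

**Post:** I pressed it home until it resisted with about 25 N, within 1 mm of the expected height.

**Jack position:** The arm pose puts the bore at (0.5936, 0.1581). My reading of the lift mark from the top view is (0.5931, 0.1583). The networks' lift-pad points and a rough scene reading differed from mine by about 1–2 px (3–8 mm). I went with the top view.

**Trial stroke:** The handle reached its stop and the tab rose 4 px, which fits the expected 14 mm or so. After I let it up, the tab was back exactly in its starting place in the picture. The network found the handle pad within about 1 px of where it should be with the handle up.

**Final hold:** The tool height is steady at 0.243 m and the push is about 30 N downward, plus about 17 N sideways. The tab is at the same height as in the first stroke.

**Not checked:**
- The short post, the rack and the bystanders were not individually re-measured at the end. The rack area matched the starting picture with no shift.
- I had no direct reading of the handle or slab angle.
- While I set the jack down, the wrist still read about 9 N of its weight, although the height matched the table. A further push met firm contact, so I judged it seated and let go.

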